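# Slide the heavy plate crate home into the bench corner

## Robot

A 6-joint arm with a two-finger parallel gripper is mounted at the origin on the work surface. World frame = base frame: x ahead of the robot, y to its left, z up, the work surface at z = 0. Lengths are in m, angles in rad, forces in N, time in s.
With the tool pointing down it reaches from about 0.35 to 0.975 m from the base axis. Payload 4.9 kg.
Tool frame: the origin (TCP) lies at the very end of the fingers, on their centre line; the grasp point (between the pads) lies manip.grip_point_offset behind it (manip.grip_point_offset is the distance from the TCP to the grasp point, in m); z points along the fingers, y is the line along which they close (so a half turn about z gives the same grasp; the last joint's range is limited). The gripper opens to 85 mm and grips with 20 to 120 N. Pads are 22 mm wide; open, the fingers measure 114 mm over their backs; the gripper's body (76 mm by 85 mm) begins 54 mm behind the grasp point. The pads swing forward as they close: fully open they stand 13 mm farther back than shut.
Start: joints at [1.185, 0.053, 1.613, -0, 1.476, -0.119], TCP at [0.165, 0.603, 0.231] pointing down, gripper open.
Joint ranges: [-3.01, 3.01], [-1.01, 2.22], [0.06, 2.58], [-1.02, 4.17], [0.09, 2.62], [-3.14, 3.14]. Speed limits (rad/s): [2.57, 2.57, 3.14, 3.14, 3.14, 3.14].

## Interface

Orientations are given as a unit quaternion [w, x, y, z].
In Python, from plant import manip gives the robot as it stands.
- The arm moves only by the shell command python3 -m crank 'ROWS' [OPENING]. ROWS is JSON, a list of rows, each an object of numbers: "x", "y", "z": the shift along the tool's x, y, z in cm; "turn": the turn about the tool's z in rad. In form: [{"x": .., "y": .., "z": .., "turn": ..}, ...]. A call has 1 to 5 rows; each row shifts and turns the commanded pose from where the row before left it, along the tool's axes as they then stand; what a row does not reach is not made up. A row lasts 1/10 s, in which the tool goes at most 50 mm and 8.59 degrees, less where a joint would pass 70% of its speed; a pose out of reach is approached as far as the arm can. A call with a gripper value outside its range is refused whole. OPENING is the opening in per cent of the stroke, from 0 (shut) to 100 (fully open), set as the call begins (- or left out, the last holds). The fingers move at their own pace and stop on an object; the grip force is fixed at half the most. Time passes only in rows, so rows that do not move let the fingers close. It gives the time, the measured TCP pose, the force, the opening and the grip force at its end, in the units of the state.
- manip.state(): the state, without advancing time (a new reading comes with each control period).
- manip.grab_frame(name): name is "scene" or "top" or "wrist"; returns (picture, depth): 480x640x3 uint8, red, green, blue; 480x640 float32, m along the optical axis (not along the pixel's ray), 0 where there is no reading.
- manip.camera_model(name): a dict with "mtx" (3x3 intrinsics, pixels), "world_to_cam" (4x4, takes a point from world to camera coordinates). Camera axes: x right, y down, z forward; pixel columns grow to the right and rows downward; lengths in m; the calibration is good to about 2 mm. A picture is of the moment at which its call begins: read the wrist's pose just before it. camera_model takes no time and is no camera call; for the wrist camera it gives the pose at the moment of the call.
- manip.job_done(): hands the job in; it is judged then, once.
The state is a dict: "time": time; "joint_pos": joint angles; "joint_vel": joint speeds; "joint_efforts": joint torques, N m; "tool_pos": TCP position; "tool_rot": TCP orientation; "contact_force": force on the tool from outside, world axes, zero at the start; "ft_torque": the same for the moment, N m; "gripper_width": opening from 0.0 (shut) to 1.0 (fully open); "grasp_force": force on a finger pad.
Only numpy, scipy, OpenCV 4.12 (cv2) and the standard library are available. Lean on these libraries where they do the work, as an engineer would, in place of code of your own. Each camera call takes 0.05 s, during which the arm holds its last target. There are 200 camera calls.

## Task

Push the heavy little crate of steel plates across the bench into the corner of the two wooden battens, until its wooden plinth sits snug and square against both of them. Push only low down, on the plinth at its base, so that it slides and does not tip; do not push on the upper box, lift the crate, or knock the other things about. Finish with the crate standing still and the hand clear of it.

Things in the scene. Friction and masses are not known exactly. Their poses are not given: they have to be found in the camera images.
- crate: Heavy crate, loose, 0.7-1.1 kg, 94 mm tall. Its foot is a wooden plinth, 70 mm (its x) by 90 mm (its y), 28 mm tall; a narrower box stands fixed on it, set back 10 mm all round. Origin: centre of the underside. Starts with its y axis within 21 degrees of the corner's. It grips the table (friction 0.6-1): pushed at the plinth it slides at 4-16 N; pushed high up it tips.
- crate_box: The upper part of the same crate, rigidly fixed on the plinth: open plywood box 50 mm (x) by 70 mm (y) by 66 mm tall with dark hand slots in its ends and steel plates inside. Not to be pushed. Origin: centre of its underside, 28 mm above the crate's origin.
- corner: L of two fixed white-painted battens, 25 mm wide, 30 tall. Origin: inside corner, table height; x points away from the robot. Long batten: inner face at x = 0, y from -260 mm to 0, wood on the +x side. Short batten: inner face at y = 0, x from -130 mm to 0, wood on the +y side. Crate is home with its origin at x = -35 mm, y = -45 mm, axes parallel; it starts in the free space x < 0, y < 0.
- brown_tape: Bystander, loose: upright-axis ring of brown packing tape, 100 mm across, 48 mm tall; origin at the centre of its underside.
- jar: Bystander, loose: clear jar with lid, 64 mm across, 75 mm tall; origin at the centre of its underside.
- white_tape: Bystander, loose: white tape ring lying flat, 76 mm across, 25 mm tall; origin at the centre of its underside.
- screwdriver: Bystander, loose: screwdriver lying on the table, about 200 mm long, origin under its middle.
- cord_spool: Bystander, loose: spool of white cord standing on end, 90 mm across, 120 mm tall; origin at the centre of its underside.
- red_bin: Bystander, loose: open red plastic parts bin, 150 x 100 x 70 mm; origin at the centre of its underside.

How it is judged:
At the end, for the whole second after the job is handed in: The plinth's faces lie within 6 mm of the inner faces of both battens, its axes within 4 degrees of the corner's; the crate stands upright on the table (tilt under 0.05 rad) and at rest (x of crate in the frame of corner between -0.041 and -0.029 m and y of crate in the frame of corner between -0.051 and -0.039 m and angle between the x axis of crate and the x axis of corner, either way round below 0.07 rad and angle between crate's own z axis and vertical below 0.05 rad and height (world z) of crate below 0.006 m and linear speed of crate below 0.01 m/s and angular speed of crate below 0.05 rad/s); the robot touches nothing.
It fails at once if the crate tips by more than 0.2 rad (angle between crate's own z axis and vertical above 0.2 rad).
It fails at once if the crate is lifted: its underside's centre rises more than 10 mm (height (world z) of crate above 0.01 m).
It fails at once if the robot pushes on the upper box with more than 3 N (contact force between any of the fingers, the arm and crate_box above 3 N).
It fails at once if a bystander (tape ring, jar, screwdriver, spool, bin) is shoved more than 30 mm or knocked over (distance of any of brown_tape, jar, white_tape, screwdriver, cord_spool, red_bin from where it was at the start of the episode above 0.03 m or angle between any of brown_tape, jar, white_tape, cord_spool, red_bin's own z axis and vertical above 0.5 rad).
It also fails if it takes over 61 s, if anything falls off the work surface, if the arm or the gripper's body presses on something with over 40 N, if the wrist force passes 120 N, or if a joint passes its speed limit or range.

## Working session

There is one attempt and no reset: what is moved stays moved. The work goes in short steps, Python scripts to look and compute and a shell command to move; the robot and the scene stay as the last step left them, time stands still between calls to the robot, and variables do not carry over. Pictures are saved under pics/ and viewed, at most 10 in all, crops included, and the job is handed in when it is done.

```bash
mkdir -p pics
python3 - <<'E'
from plant import manip
import cv2,numpy as np
for n in("top","scene"):
    im,d=manip.grab_frame(n); cv2.imwrite(f"pics/{n}0.png",im[:,:,::-1]); np.save(f"{n}0.npy",d)
    c=manip.camera_model(n); print(np.round(c["mtx"],1).tolist(),np.round(c["world_to_cam"],3).tolist())
s=manip.state();print(s["tool_pos"],s["tool_rot"],s["time"],manip.grip_point_offset)
E
```

```text
[[515.5, 0.0, 324.4], [0.0, 515.5, 237.2], [0.0, 0.0, 1.0]] [[-0.013, -1.0, -0.019, 0.037], [-0.995, 0.015, -0.097, 0.602], [0.097, 0.017, -0.995, 1.118], [0.0, 0.0, 0.0, 1.0]]
[[517.7, 0.0, 315.2], [0.0, 517.7, 245.8], [0.0, 0.0, 1.0]] [[-0.304, 0.953, -0.009, 0.173], [0.807, 0.252, -0.534, -0.47], [-0.506, -0.169, -0.846, 1.41], [0.0, 0.0, 0.0, 1.0]]
[0.16453986 0.60235973 0.23015554] [-2.51797556e-04  1.32988966e-01  9.91117062e-01 -9.17501346e-04] 0.1 0.0187
```

View pics/top0.png

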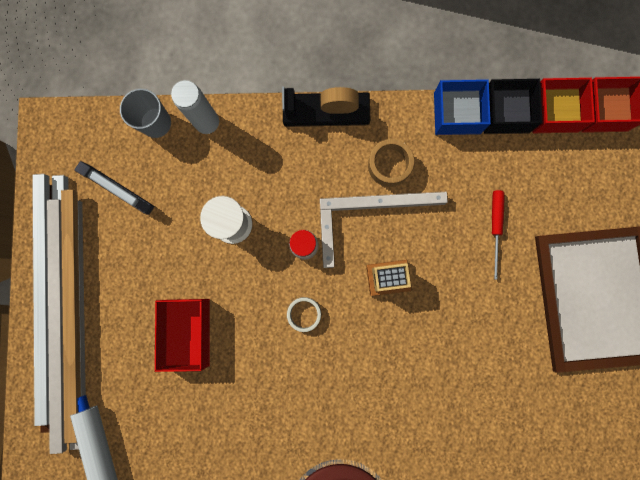

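View pics/scene0.png

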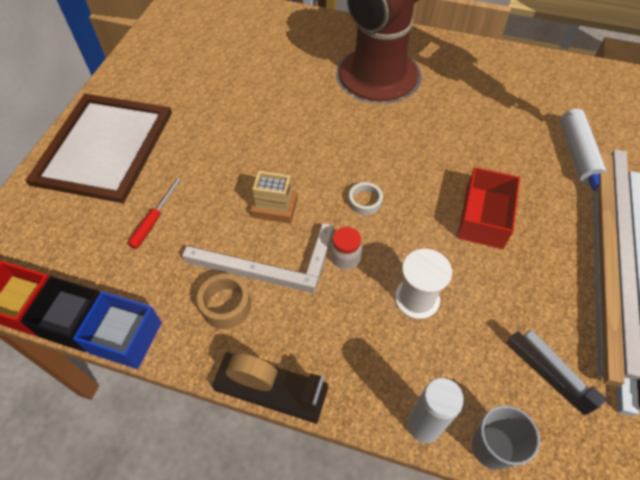

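The top view shows the crate's box near (392,277), with the L's inside corner near (332,209). The long batten runs right to (447,200) and the short batten runs down to (329,266). The jar is at (303,243), just outside the short batten, and the white tape at (304,315). Next I'll enlarge that region.

Run:
```python
import cv2
a=cv2.imread("pics/top0.png")[185:305,300:460]
cv2.imwrite("pics/crop0.png",cv2.resize(a,None,fx=5,fy=5,interpolation=cv2.INTER_CUBIC))
```

```text
(no output)
```

View pics/crop0.png

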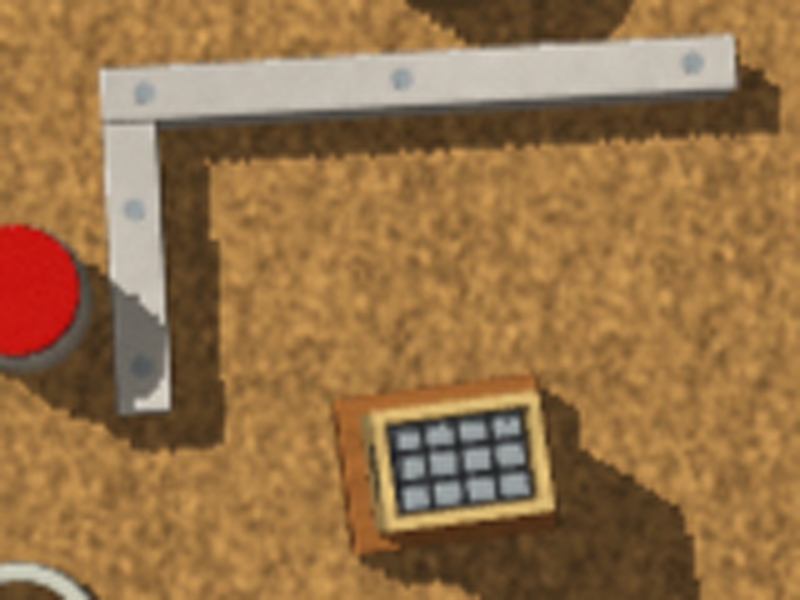

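The enlarged crop shows these points:
- **Box rim:** (370,412), (538,388), (555,510), (384,533).
- **Plinth corners:** (333,402), (533,376), (358,555).
- **Batten inner top edges:** from (156,121) to (736,90) and (170,410).

```bash
cat > h.py <<'E'
from plant import manip
import numpy as np
def ray(n,u,v,z):
    c=manip.camera_model(n);W=np.array(c["world_to_cam"]);R,t=W[:3,:3],W[:3,3]
    o=-R.T@t; d=R.T@np.linalg.inv(c["mtx"])@[u,v,1]
    return (o+d*(z-o[2])/d[2])[:2]
def crop(x,y,z,n="top",u0=300,v0=185,f=5): return ray(n,u0+(x+.5)/f-.5,v0+(y+.5)/f-.5,z)
E
python3 - <<'E'
from h import *
B=[crop(*p,.094) for p in((370,412),(538,388),(555,510),(384,533))]
P=[crop(*p,.028) for p in((333,402),(533,376),(358,555))]
C=[crop(*p,.03) for p in((156,121),(736,90),(170,410))]
m=np.mean(B,0); e=(B[0]-B[1])+(B[3]-B[2]); e2=(P[0]-P[1])
ang=lambda v:np.degrees(np.arctan2(-v[0],v[1]))
print("box",m,ang(e),np.linalg.norm(e)/2,"plinth c",(P[1]+P[2])/2,ang(e2),np.linalg.norm(e2))
yc=C[0]-C[1]; xc=C[0]-C[2]; print("corner",C,ang(yc),np.degrees(np.arctan2(xc[1],xc[0])))
a=np.radians(ang(yc));R=np.array([[np.cos(a),-np.sin(a)],[np.sin(a),np.cos(a)]])
print("crate in corner",R.T@(m-C[0]),R.T@((P[1]+P[2])/2-C[0]))
for n,u,v,z in(("jar",303,243,.075),("wt",304,315,.025),("bt",391,162,.048),("sd",497,260,.01)):print(n,ray("top",u,v,z))
E
```

```text
box [ 0.51155719 -0.11192783] 7.121038192917148 0.0711491926595673 plinth c [ 0.51085168 -0.11222678] 6.625094567953324 0.08924544928054114
corner [array([0.66606575, 0.01350633]), array([ 0.67597034, -0.2453437 ]), array([0.53679791, 0.00912501])] 2.191285035784361 1.9412039861550816
crate in corner [-0.15919165 -0.11943467] [-0.15990808 -0.11970643]
jar [0.58628019 0.07375911]
wt [0.43127471 0.0759217 ]
bt [ 0.76598703 -0.12145099]
sd [ 0.54740286 -0.35714424]
```

```bash
python3 -m crank '[{"turn":0.14},{"turn":0.14},{"turn":0.14},{"turn":0.14},{"turn":0.14}]' 100; python3 -m crank '[{"turn":0.14},{"turn":0.14},{"turn":0.14},{"turn":0.147},{}]'; python3 -m crank '[{"y":4.2},{"y":4.2},{"y":4.2},{"y":4.2},{"y":4.2}]'
for i in 1 2 3; do python3 -m crank '[{"x":-4.84},{"x":-4.84},{"x":-4.84},{"x":-4.84},{"x":-4.84}]'; done; python3 -m crank '[{"z":2},{"z":4},{"z":4},{}]'
```

```text
schema error: expected keys x, y, z, turn
schema error: expected keys x, y, z, turn
schema error: expected keys x, y, z, turn
schema error: expected keys x, y, z, turn
schema error: expected keys x, y, z, turn
schema error: expected keys x, y, z, turn
schema error: expected keys x, y, z, turn
```

```bash
python3 -m crank '[{"x":0,"y":0,"z":0,"turn":0.14},{"x":0,"y":0,"z":0,"turn":0.14},{"x":0,"y":0,"z":0,"turn":0.14},{"x":0,"y":0,"z":0,"turn":0.14},{"x":0,"y":0,"z":0,"turn":0.14}]' 100; python3 -m crank '[{"x":0,"y":0,"z":0,"turn":0.14},{"x":0,"y":0,"z":0,"turn":0.14},{"x":0,"y":0,"z":0,"turn":0.14},{"x":0,"y":0,"z":0,"turn":0.147},{"x":0,"y":0,"z":0,"turn":0}]'
```

```text
time: 0.6
tool_pos: [0.1646, 0.6025, 0.2305]
tool_rot: [0.0, 0.467, 0.884, -0.001]
contact_force: [0.1, -0.3, 0.2]
gripper_width: 0.998
grasp_force: 0.0
time: 1.1
tool_pos: [0.1646, 0.6026, 0.2306]
tool_rot: [0.0, 0.694, 0.72, -0.001]
contact_force: [0.9, -0.4, -0.5]
gripper_width: 0.997
grasp_force: 0.0
```

```bash
python3 -m crank '[{"x":0,"y":4.2,"z":0,"turn":0},{"x":0,"y":4.2,"z":0,"turn":0},{"x":0,"y":4.2,"z":0,"turn":0},{"x":0,"y":4.2,"z":0,"turn":0},{"x":0,"y":4.2,"z":0,"turn":0}]' | sed -n 2p
for i in 1 2 3; do python3 -m crank '[{"x":-4.84,"y":0,"z":0,"turn":0},{"x":-4.84,"y":0,"z":0,"turn":0},{"x":-4.84,"y":0,"z":0,"turn":0},{"x":-4.84,"y":0,"z":0,"turn":0},{"x":-4.84,"y":0,"z":0,"turn":0}]'|sed -n 2p; done; python3 -m crank '[{"x":0,"y":0,"z":2,"turn":0},{"x":0,"y":0,"z":4,"turn":0},{"x":0,"y":0,"z":4,"turn":0},{"x":0,"y":0,"z":0,"turn":0},{"x":0,"y":0,"z":0,"turn":0}]'
python3 - <<'E'
from h import *
import cv2
im,d=manip.grab_frame("scene"); cv2.imwrite("pics/s1.png",cv2.resize(im[60:240,190:430,::-1],None,fx=3.3,fy=3.3,interpolation=cv2.INTER_CUBIC))
E
```

```text
tool_pos: [0.3761, 0.6104, 0.2309]
tool_pos: [0.3833, 0.3669, 0.2308]
tool_pos: [0.392, 0.1253, 0.2311]
tool_pos: [0.401, -0.1168, 0.2314]
time: 3.6
tool_pos: [0.4011, -0.1147, 0.1313]
tool_rot: [-0.001, 0.693, 0.721, -0.0]
contact_force: [-0.0, -0.4, 1.0]
gripper_width: 0.998
grasp_force: 0.0
```

View pics/s1.png

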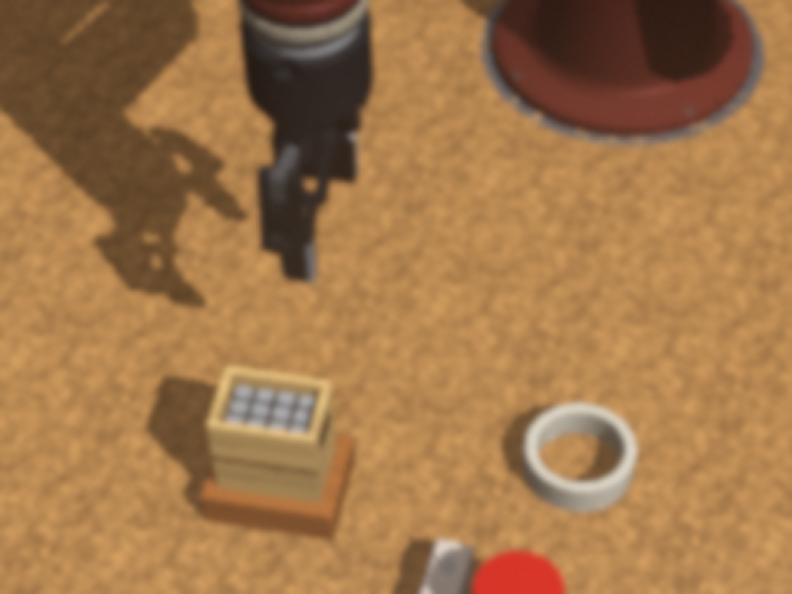

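The scene crop shows a linkage gripper with knuckles bulging outward above the fingertips (fingertip at about (300,275) in the crop). I'll measure that profile from the depth image.

Run:
```python
from h import *
s=manip.state();p=s["tool_pos"];q=s["tool_rot"]
from scipy.spatial.transform import Rotation as Ro
R=Ro.from_quat(np.r_[q[1:],q[0]]).as_matrix()
for n in("scene","top"):
    im,d=manip.grab_frame(n);c=manip.camera_model(n);W=np.array(c["world_to_cam"]);K=np.array(c["mtx"])
    v,u=np.nonzero(d>0);z=d[v,u];P=np.c_[(u-K[0,2])*z/K[0,0],(v-K[1,2])*z/K[1,1],z]
    P=(P-W[:3,3])@W[:3,:3];T=(P-p)@R
    T=T[(P[:,2]>.06)&(abs(T[:,0])<.1)&(abs(T[:,1])<.1)]
    print(n)
    for h in range(-10,110,6):
        m=(-T[:,2]*1000>=h)&(-T[:,2]*1000<h+6)
        if m.sum()>3:print(h,m.sum(),"y",np.round(np.percentile(T[m,1],[0,2,98,100])*1000),"x",np.round(np.percentile(T[m,0],[2,98])*1000))
```

```text
scene
8 4 y [-44. -44.  44.  50.] x [-6.  7.]
14 23 y [-45. -44.  55.  55.] x [-5. 10.]
20 36 y [-44. -44.  58.  58.] x [-7. 11.]
26 35 y [-45. -44.  58.  59.] x [-8. 11.]
32 41 y [-43. -43.  60.  60.] x [-11.  11.]
38 26 y [-44. -44.  59.  59.] x [-4. 11.]
44 22 y [-46. -46.  56.  59.] x [ 2. 12.]
50 9 y [-50. -50. -41. -41.] x [ 2. 11.]
56 25 y [-72. -69.  74.  75.] x [ 2. 13.]
62 54 y [-63. -38.  76.  77.] x [-10.  13.]
68 64 y [-33. -32.  77.  77.] x [-10.  14.]
74 48 y [-37. -36.  76.  76.] x [-12.  17.]
80 58 y [-37. -31.  76.  76.] x [-11.  17.]
86 67 y [-22. -15.  73.  73.] x [-15.  17.]
92 74 y [-14.  -5.  73.  73.] x [-17.  19.]
98 74 y [-8. -6. 72. 73.] x [-19.  20.]
104 85 y [10. 12. 71. 73.] x [-18.  18.]
top
26 4 y [44. 44. 50. 50.] x [12. 13.]
56 5 y [47. 48. 57. 57.] x [12. 14.]
62 16 y [-65. -31.  74.  75.] x [-2. 15.]
68 22 y [-72. -71.  75.  75.] x [-10.  15.]
74 13 y [-64. -63.  74.  74.] x [-15.  14.]
80 8 y [40. 43. 73. 73.] x [-13.  13.]
86 16 y [-70. -69.  72.  72.] x [-8. 14.]
92 13 y [-59. -31.  72.  72.] x [-7. 14.]
98 16 y [-69. -68.  71.  71.] x [-7. 14.]
104 12 y [-59. -59.  70.  70.] x [-10.  13.]
```

```bash
python3 -m crank '[{"x":0,"y":0,"z":0,"turn":0.143},{"x":0,"y":0,"z":0,"turn":0.143},{"x":0,"y":0,"z":0,"turn":0.143},{"x":0,"y":0,"z":0,"turn":0.143},{"x":0,"y":0,"z":0,"turn":0.143}]' 30|sed -n 1p; python3 -m crank '[{"x":0,"y":0,"z":0,"turn":0.143},{"x":0,"y":0,"z":0,"turn":0.143},{"x":0,"y":0,"z":0,"turn":0.143},{"x":0,"y":0,"z":0,"turn":0.143},{"x":0,"y":0,"z":0,"turn":0.143}]'|sed -n 1p
python3 -m crank '[{"x":0,"y":0,"z":0,"turn":0.141},{"x":0,"y":0,"z":3.5,"turn":0},{"x":0,"y":0,"z":4,"turn":0},{"x":0,"y":0,"z":3,"turn":0},{"x":0,"y":0,"z":0.7,"turn":0}]'
python3 -m crank '[{"x":0,"y":0,"z":0.3,"turn":0},{"x":2,"y":0,"z":0,"turn":0},{"x":2,"y":0,"z":0,"turn":0},{"x":0,"y":0,"z":0,"turn":0}]'
python3 - <<'E'
from h import *
import cv2
im,d=manip.grab_frame("scene"); cv2.imwrite("pics/s2.png",cv2.resize(im[90:270,190:430,::-1],None,fx=3.3,fy=3.3,interpolation=cv2.INTER_CUBIC))
E
```

```text
time: 4.25
time: 4.75
time: 5.25
tool_pos: [0.4003, -0.1141, 0.0177]
tool_rot: [-0.001, 1.0, 0.019, -0.002]
contact_force: [-0.3, 1.0, -0.2]
gripper_width: 0.301
grasp_force: 0.0
time: 5.65
tool_pos: [0.4458, -0.1147, 0.02]
tool_rot: [0.001, 1.0, 0.019, 0.003]
contact_force: [0.3, 0.1, -0.4]
gripper_width: 0.305
grasp_force: 0.0
```

View pics/s2.png

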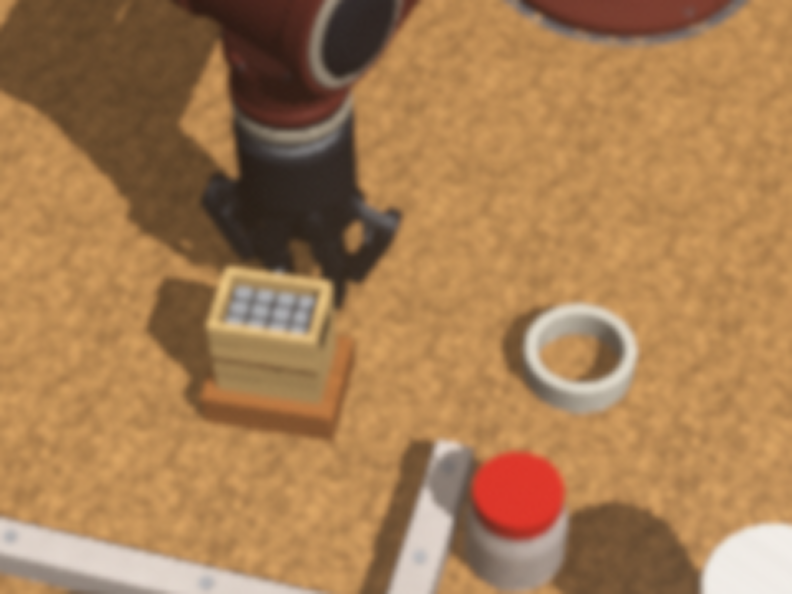

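The hand is behind the crate with the fingers low and clear, and the jar and tape haven't moved. I'll start pushing.

```bash
python3 -m crank '[{"x":0,"y":0,"z":0,"turn":0},{"x":0.6,"y":0,"z":0,"turn":0},{"x":0.6,"y":0,"z":0,"turn":0},{"x":0.6,"y":0,"z":0,"turn":0},{"x":0.6,"y":0,"z":0,"turn":0}]'; python3 -m crank '[{"x":0.6,"y":0,"z":0,"turn":0},{"x":0.6,"y":0,"z":0,"turn":0},{"x":0.6,"y":0,"z":0,"turn":0},{"x":0.6,"y":0,"z":0,"turn":0},{"x":0.6,"y":0,"z":0,"turn":0}]'
```

```text
time: 6.2
tool_pos: [0.4643, -0.1123, 0.0161]
tool_rot: [-0.0, 1.0, 0.019, -0.002]
contact_force: [-16.2, 0.4, 15.6]
gripper_width: 0.301
grasp_force: 8.6
time: 6.7
tool_pos: [0.4914, -0.1111, 0.0157]
tool_rot: [-0.001, 1.0, 0.019, -0.006]
contact_force: [-16.9, 0.2, 14.2]
gripper_width: 0.301
grasp_force: 8.8
```

Run:
```python
from h import *
import cv2
im,d=manip.grab_frame("scene"); cv2.imwrite("pics/s3.png",cv2.resize(im[120:240,220:380,::-1],None,fx=5,fy=5,interpolation=cv2.INTER_CUBIC))
s=manip.state();print(s["tool_pos"],s["contact_force"],s["ft_torque"])
```

```text
[ 0.49321323 -0.11117023  0.01585771] [-7.28013846 -0.21717474  3.14449442] [-0.00191636  1.38096583  0.005449  ]
```

View pics/s3.png

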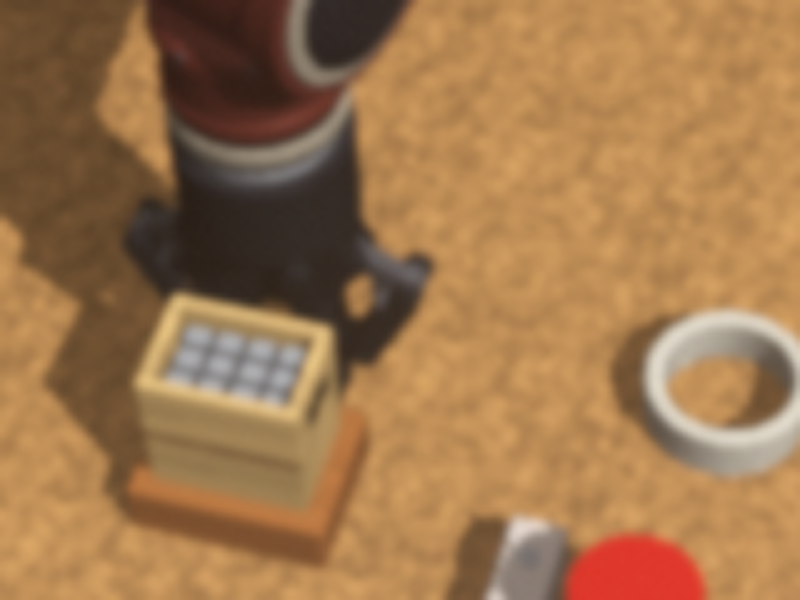

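The crate is level and now nearly parallel to the battens, with the hand clear of the box. I'll keep pushing.

```bash
for i in 1 2 3; do python3 -m crank '[{"x":0.56,"y":0,"z":0,"turn":0},{"x":0.56,"y":0,"z":0,"turn":0},{"x":0.56,"y":0,"z":0,"turn":0},{"x":0.56,"y":0,"z":0,"turn":0},{"x":0.56,"y":0,"z":0,"turn":0}]'|sed -n 2,4p;done
python3 - <<'E'
from h import *
C0=np.array([.66607,.01351]);a=np.radians(2.1);d=manip.state()["tool_pos"][:2]-C0
print(d[0]*np.cos(a)+d[1]*np.sin(a),-d[0]*np.sin(a)+d[1]*np.cos(a))
E
```

```text
tool_pos: [0.5195, -0.1102, 0.0156]
tool_rot: [-0.001, 1.0, 0.019, -0.006]
contact_force: [-15.8, -1.7, 13.0]
tool_pos: [0.5475, -0.1092, 0.0156]
tool_rot: [-0.0, 1.0, 0.019, -0.006]
contact_force: [-15.3, -1.0, 13.5]
tool_pos: [0.5755, -0.1082, 0.0156]
tool_rot: [-0.0, 1.0, 0.019, -0.006]
contact_force: [-15.2, -0.2, 12.9]
-0.0949488801955076 -0.11835655408678707
```

```bash
python3 -m crank '[{"x":0.3,"y":0,"z":0,"turn":0},{"x":0.3,"y":0,"z":0,"turn":0},{"x":0.3,"y":0,"z":0,"turn":0},{"x":0.2,"y":0,"z":0,"turn":0}]'|sed -n 2,4p;for i in 1 2; do python3 -m crank '[{"x":0.15,"y":0,"z":0,"turn":0},{"x":0.15,"y":0,"z":0,"turn":0}]'|sed -n 2,4p;done
```

```text
tool_pos: [0.5867, -0.1079, 0.0156]
tool_rot: [-0.0, 1.0, 0.019, -0.006]
contact_force: [-15.3, -1.8, 11.2]
tool_pos: [0.5894, -0.1077, 0.0157]
tool_rot: [-0.0, 1.0, 0.019, -0.006]
contact_force: [-15.6, -1.0, 12.5]
tool_pos: [0.5894, -0.1077, 0.0156]
tool_rot: [-0.001, 1.0, 0.019, -0.01]
contact_force: [-29.5, -1.6, 23.3]
```

It's seated on the long batten: the hand stopped and the force rose to 29 N. Now I'll back off, lift, turn and go round to the −y side.

```bash
python3 -m crank '[{"x":-0.5,"y":0,"z":0,"turn":0},{"x":-1.5,"y":0,"z":0,"turn":0},{"x":-1,"y":0,"z":-3,"turn":0},{"x":0,"y":0,"z":-4,"turn":0},{"x":0,"y":0,"z":-5,"turn":0}]'|sed -n 2,4p
python3 -m crank '[{"x":0,"y":0,"z":0,"turn":-0.143},{"x":0,"y":0,"z":0,"turn":-0.143},{"x":0,"y":0,"z":0,"turn":-0.143},{"x":0,"y":0,"z":0,"turn":-0.143},{"x":0,"y":0,"z":0,"turn":-0.143}]'|sed -n 1p; python3 -m crank '[{"x":0,"y":0,"z":0,"turn":-0.143},{"x":0,"y":0,"z":0,"turn":-0.143},{"x":0,"y":0,"z":0,"turn":-0.143},{"x":0,"y":0,"z":0,"turn":-0.143},{"x":0,"y":0,"z":0,"turn":-0.143}]'|sed -n 1p
python3 -m crank '[{"x":0,"y":0,"z":0,"turn":-0.141},{"x":-4,"y":1,"z":0,"turn":0},{"x":-4,"y":3,"z":0,"turn":0},{"x":0,"y":3,"z":0,"turn":0},{"x":0,"y":0,"z":0,"turn":0}]'
python3 - <<'E'
from h import *
import cv2
C0=np.array([.66607,.01351]);a=np.radians(2.1);d=manip.state()["tool_pos"][:2]-C0
print(d[0]*np.cos(a)+d[1]*np.sin(a),-d[0]*np.sin(a)+d[1]*np.cos(a))
im,d=manip.grab_frame("top"); cv2.imwrite("pics/t4.png",cv2.resize(im[185:305,300:460,::-1],None,fx=5,fy=5,interpolation=cv2.INTER_CUBIC))
E
```

```text
tool_pos: [0.5646, -0.1082, 0.1349]
tool_rot: [-0.001, 1.0, 0.018, -0.003]
contact_force: [1.3, -0.2, -0.6]
time: 10.05
time: 10.55
time: 11.05
tool_pos: [0.6418, -0.1872, 0.1358]
tool_rot: [0.0, 0.694, 0.72, 0.0]
contact_force: [-0.7, 0.5, 0.1]
gripper_width: 0.295
grasp_force: 0.0
-0.03158565960338369 -0.19971866869467744
```

View pics/t4.png

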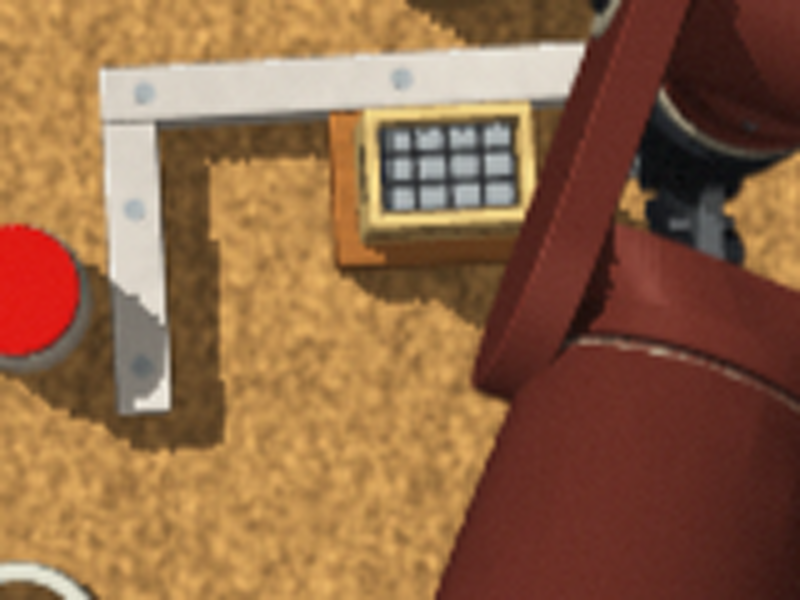

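The crate is flush and square against the long batten, with its plinth's left edge near (331,113) in the crop. The hand is on the −y side. I'll shift slightly off the batten, lower and push in +y.

```bash
python3 -m crank '[{"x":0,"y":-0.9,"z":2,"turn":0},{"x":0,"y":0,"z":4,"turn":0},{"x":0,"y":0,"z":4,"turn":0},{"x":0,"y":0,"z":1.5,"turn":0},{"x":0,"y":0,"z":0.5,"turn":0}]'|sed -n 2,4p; python3 -m crank '[{"x":0,"y":0,"z":0,"turn":0},{"x":0.6,"y":0,"z":0,"turn":0},{"x":0.6,"y":0,"z":0,"turn":0},{"x":0.6,"y":0,"z":0,"turn":0}]'|sed -n 2,4p
for i in 1 2; do python3 -m crank '[{"x":0.6,"y":0,"z":0,"turn":0},{"x":0.6,"y":0,"z":0,"turn":0},{"x":0.6,"y":0,"z":0,"turn":0},{"x":0.6,"y":0,"z":0,"turn":0},{"x":0.6,"y":0,"z":0,"turn":0}]'|sed -n 2,4p;done
```

```text
tool_pos: [0.6281, -0.1853, 0.0137]
tool_rot: [-0.002, 0.694, 0.72, -0.001]
contact_force: [0.1, -0.6, 0.6]
tool_pos: [0.6307, -0.1682, 0.0182]
tool_rot: [0.001, 0.694, 0.72, 0.001]
contact_force: [0.5, 0.6, 0.6]
tool_pos: [0.6297, -0.1408, 0.0182]
tool_rot: [0.003, 0.694, 0.72, -0.001]
contact_force: [-0.6, -8.9, 0.6]
tool_pos: [0.6286, -0.1109, 0.0182]
tool_rot: [0.003, 0.694, 0.72, -0.001]
contact_force: [0.2, -9.7, 1.5]
```

```bash
python3 -m crank '[{"x":0.5,"y":0,"z":0,"turn":0},{"x":0.5,"y":0,"z":0,"turn":0},{"x":0.4,"y":0,"z":0,"turn":0},{"x":0.3,"y":0,"z":0,"turn":0},{"x":0.2,"y":0,"z":0,"turn":0}]'|sed -n 2,4p;for i in 1 2; do python3 -m crank '[{"x":0.15,"y":0,"z":0,"turn":0},{"x":0.15,"y":0,"z":0,"turn":0}]'|sed -n 2,4p;done
```

```text
tool_pos: [0.6279, -0.0919, 0.0182]
tool_rot: [0.003, 0.694, 0.72, -0.001]
contact_force: [-0.1, -8.7, 1.9]
tool_pos: [0.6281, -0.091, 0.0182]
tool_rot: [0.005, 0.693, 0.721, -0.002]
contact_force: [0.2, -17.6, -0.6]
tool_pos: [0.6281, -0.0909, 0.0183]
tool_rot: [0.007, 0.693, 0.721, -0.004]
contact_force: [0.6, -26.7, -2.6]
```

```bash
python3 -m crank '[{"x":-0.4,"y":0,"z":0,"turn":0},{"x":-1.5,"y":0,"z":0,"turn":0},{"x":-2.5,"y":0,"z":-2,"turn":0},{"x":-3,"y":-1,"z":-4,"turn":0},{"x":-3,"y":-4,"z":-4,"turn":0}]'|sed -n 2,4p;python3 -m crank '[{"x":-4,"y":-3,"z":0,"turn":0},{"x":-4,"y":-3,"z":0,"turn":0},{"x":-4,"y":0,"z":0,"turn":0},{"x":0,"y":0,"z":0,"turn":0},{"x":0,"y":0,"z":0,"turn":0}]'
python3 - <<'E'
from h import *
import cv2
im,d=manip.grab_frame("top"); cv2.imwrite("pics/t5.png",cv2.resize(im[185:305,300:460,::-1],None,fx=5,fy=5,interpolation=cv2.INTER_CUBIC))
E
```

```text
tool_pos: [0.5905, -0.1832, 0.1091]
tool_rot: [0.001, 0.693, 0.72, 0.001]
contact_force: [-0.1, -1.8, 1.7]
time: 14.9
tool_pos: [0.5334, -0.3044, 0.1069]
tool_rot: [-0.0, 0.694, 0.72, 0.0]
contact_force: [-0.7, 0.7, 0.0]
gripper_width: 0.301
grasp_force: 0.0
```

View pics/t5.png

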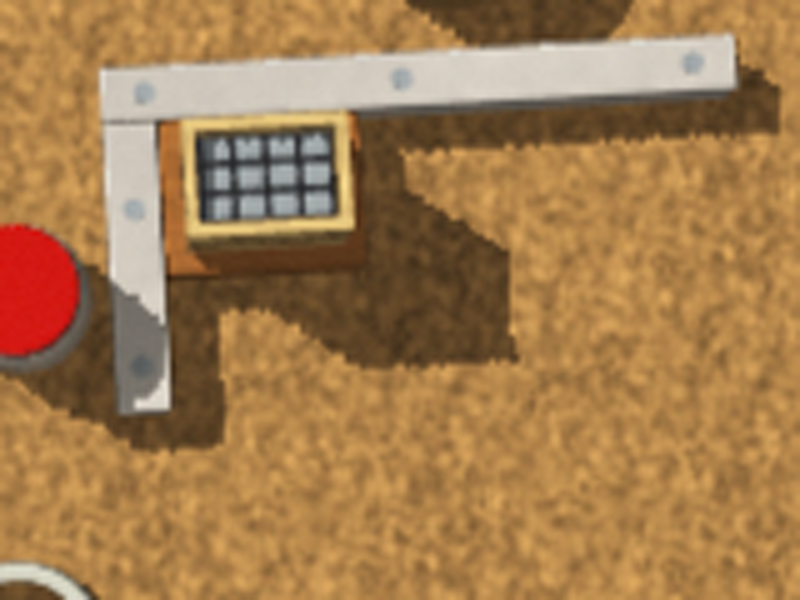

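The crate sits against both battens. Its rim is at about (182,121), (349,113), (354,231) and (187,242), and its plinth's near edge runs from (168,276) to (362,266). I'll check the numbers before handing in.

Run:
```python
from h import *
C0=np.array([.66607,.01351]);a=np.radians(2.1);R=np.array([[np.cos(a),-np.sin(a)],[np.sin(a),np.cos(a)]])
B=[crop(*p,.094) for p in((182,121),(349,113),(354,231),(187,242))];e=B[0]-B[1]+B[3]-B[2]
P=[crop(*p,.028) for p in((168,276),(362,266))]
print(R.T@(np.mean(B,0)-C0),np.degrees(np.arctan2(-e[0],e[1]))-2.1,[R.T@(p-C0) for p in P])
```

```text
[-0.03590368 -0.04579119] 0.30585452091628973 [array([-0.06964582, -0.00181105]), array([-0.06960094, -0.08825921])]
```

```bash
python3 -c "
from plant import manip
print(manip.job_done())"
```

```text
the job is handed in; nothing more can be done
None
```

The job is handed in: the crate sits square against both battens, measured within about 1 mm and 0.3° of home, and the hand is clear; `job_done()` returned no verdict.

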